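# Assemble the flow cell and set out its bottle and cup

## Robot

A 7-joint arm with a two-finger parallel gripper is mounted at the origin on the work surface. World frame = base frame: x ahead of the robot, y to its left, z up, the work surface at z = 0. Lengths are in mm, angles in rad, forces in N, time in s.
With the tool pointing down it reaches from about 425 to 875 mm from the base axis. Payload 4.7 kg.
Tool frame: the origin (TCP) lies at the very end of the fingers, on their centre line; the grasp point (between the pads) lies 19 mm behind it; z points along the fingers, y is the line along which they close (so a half turn about z gives the same grasp; the last joint's range is limited). The gripper opens to 85 mm and grips with 20 to 120 N. Pads are 22 mm wide; open, the fingers measure 114 mm over their backs; the gripper's body (76 mm by 85 mm) begins 54 mm behind the grasp point. The pads swing forward as they close: fully open they stand 13 mm farther back than shut.
Start: joints at [1.193, 0.321, -0.07, 1.45, 0.023, 1.371, -0.057], TCP at [248.186, -600.773, 231.349] pointing down, gripper open.
Joint ranges: [-2.86, 2.86], [-0.3, 2.09], [-1.38, 1.24], [0.06, 2.45], [-1.56, 4.7], [0.09, 2.05], [-2.69, 2.69]. Speed limits (rad/s): [2.57, 2.57, 3.14, 3.14, 3.14, 3.14, 3.14].

## Interface

Orientations are given as a rotation vector (axis times angle).
In Python, from workcell import telemetry, snapshot, camera_params, workorder gives the robot as it stands.
- The arm moves only by the tool servo_tool, never from a script. Its arguments are lists of equal length, an entry for each row: "dp": the shift along the tool's x, y, z normalised to -1 to 1, where 1 is 20 mm, a list of three; "rotation": the turn, a rotation vector about the tool's x, y, z normalised to -1 to 1, where 1 is 0.15 rad, a list of three; "gripper": the opening, from 0 (shut) to 1 (fully open). A call has 1 to 20 rows; each row shifts and turns the commanded pose from where the row before left it, along the tool's axes as they then stand; what a row does not reach is not made up. A row lasts 1/8 s, in which the tool goes at most 62.5 mm and 10.7 degrees, less where a joint would pass 70% of its speed; a pose out of reach is approached as far as the arm can. A call with a number of a shift or a turn outside -1 to 1 is refused whole. A call with a gripper value outside its range is refused whole. The fingers move at their own pace and stop on an object; "squeeze" is the grip in N (left out, the last holds). Time passes only in rows, so rows that do not move let the fingers close. It gives the time, the measured TCP pose, the force, the opening and the grip force at its end, in the units of the state.
- telemetry.state(): the state, without advancing time (a new reading comes with each control period).
- snapshot(name): name is "side" or "top" or "wrist"; returns the picture (400x640x3 uint8, red, green, blue); there is no depth.
- camera_params(name): a dict with "camera_matrix" (3x3 intrinsics, pixels), "cam_to_world" (4x4, takes a point from camera to world coordinates). Camera axes: x right, y down, z forward; pixel columns grow to the right and rows downward; lengths in mm; the calibration is good to about 2 mm. A picture is of the moment at which its call begins: read the wrist's pose just before it. camera_params takes no time and is no camera call; for the wrist camera it gives the pose at the moment of the call.
- workorder.hand_in(): hands the job in; it is judged then, once.
The state is a dict: "time": time; "joint_pos": joint angles; "joint_vel": joint speeds; "tau": joint torques, N m; "tcp_pos": TCP position; "tool_rot": TCP orientation; "wrist_force": force on the tool from outside, world axes, zero at the start; "moment": the same for the moment, N m; "opening": finger opening in mm; "grip_force": force on a finger pad.
Only numpy, scipy, OpenCV 4.12 (cv2) and the standard library are available. Lean on these libraries where they do the work, as an engineer would, in place of code of your own. Each camera call takes 0.05 s, during which the arm holds its last target. There are 200 camera calls.

## Task

Set up the flow cell for a run: thread the black gasket over the cell base's two pins until it lies flat on the block, then thread the metal cover over the same pins, its brass ports upwards, so that it lies flat on the gasket. Stand the blue-capped clear bottle in the middle of the stirrer's round plate, and stand the small white cup upright on the bench midway between the stirrer and the cell base. Leave everything standing freely and do not shift the amber jar or the steel tin that stand among them.

Things in the scene. Friction and masses are not known exactly. Their poses are not given: they have to be found in the camera images.
- gasket: Loose black gasket, a stiff flat plate 96 x 50 x 8 mm (x, y, z) with an oblong window (30 x 20 mm, long side along x) in the middle and two 12 mm through holes at x = +36 and -36 mm on its centre line. Origin: centre of its underside; z up. Same after half a turn. About 50 g. Starts flat on the bench.
- cover: Loose bare metal cover plate 96 x 50 x 12 mm (x, y, z), no window, with two 12 mm through holes at x = +36 and -36 mm like the gasket's, and two brass ports (12 mm wide at the foot, 16 mm tall) standing on its top at x = +13 and -13 mm. Origin: centre of its underside; z up. Same after half a turn. About 150 g. Starts flat on the bench, ports up.
- bottle: Loose clear glass bottle with a blue cap, 90 mm tall, its straight lower body 56 mm in diameter up to a height of 55 mm; above that it narrows to a neck and the 26 mm cap. Origin: centre of its underside; z up. About 250 g. Starts upright on the bench.
- cup: Loose small open white cup, 50 mm tall, 48 mm in diameter at the rim and tapering to 38 mm at the foot, no handle. Origin: centre of its underside; z up. About 40 g. Starts upright on the bench.
- cell: Flow cell base, fixed: a metal block 112 x 46 x 20 mm (x, y, z) on the bench, with two upright steel pins on its top at x = +36 and -36 mm, 8 mm in diameter for 20 mm and then tapering to 3 mm, 32 mm tall over the block's top (tips 52 mm above the bench). Short hose stubs at both ends. Origin: centre of its underside; x runs from pin to pin, z up. Where it stands, its yaw, and on which side of it the stirrer stands vary.
- stirrer: Magnetic stirrer, fixed: a low white box 120 x 120 mm with a round steel plate 100 mm in diameter in the middle of its top, the plate's surface 40 mm above the bench, a black knob on its front. Origin: centre of its underside; z up. It stands beside the cell base (to its left or right as the robot sees it, 240 mm from centre to centre along the cell base's y axis), turned alike.
- jar: Bystander: amber glass jar with a black cap, 46 mm in diameter, 60 mm tall, loose. Origin: centre of its underside. Leave it where it is.
- tin: Bystander: closed bare steel tin, 48 mm in diameter, 50 mm tall, loose. Origin: centre of its underside. Leave it where it is.

How it is judged:
By the outcome, as a careful person would: the job done as asked, in the order asked, and still so for the second after the job is handed in, with the robot touching nothing.
It also fails if it takes over 128 s, if anything falls off the work surface, if the arm or the gripper's body presses on something with over 40 N, if the wrist force passes 120 N, or if a joint passes its speed limit or range.

## Working session

There is one attempt and no reset: what is moved stays moved. The work goes in short steps, Python scripts to look and compute and a tool call to move; the robot and the scene stay as the last step left them, time stands still between calls to the robot, and variables do not carry over. Pictures are saved under pics/ and viewed, at most 14 in all, crops included, and the job is handed in when it is done.

Besides the shell and the picture viewer there is one more tool, called after "Call:" as name(argument=value, ...) on one line, values as JSON. servo_tool: Moves the arm, as the interface text tells. Scaled input: -1 to 1 covers 20 mm each way for a shift and 0.15 rad each way for a turn. Its arguments: {"type":"object","properties":{"dp":{"type":"array"},"rotation":{"type":"array"},"gripper":{"type":"array"},"squeeze":{"type":"number"}},"required":["dp","rotation","gripper"]}

```bash
mkdir -p pics; python3 - <<'E'
from workcell import telemetry, snapshot, camera_params
import cv2
for n in ["top","side"]:
    im=snapshot(n); cv2.imwrite(f"pics/{n}0.png",im[:,:,::-1]); c=camera_params(n); print(n,c["camera_matrix"],c["cam_to_world"])
s=telemetry.state(); print(s)
E
```

```text
top [[467.34560809   0.         314.70016371]
 [  0.         467.34560809 199.135772  ]
 [  0.           0.           1.        ]] [[-1.55283543e-02 -9.91516179e-01  1.29052461e-01  3.58165136e+02]
 [-9.99851819e-01  1.63571868e-02  5.36496577e-03 -1.09828037e+00]
 [-7.43038557e-03 -1.28950029e-01 -9.91623255e-01  1.26873024e+03]
 [ 0.00000000e+00  0.00000000e+00  0.00000000e+00  1.00000000e+00]]
side [[511.4421495    0.         319.05518985]
 [  0.         511.4421495  204.52409108]
 [  0.           0.           1.        ]] [[-6.85870506e-01 -4.06075140e-01  6.03891239e-01 -5.75420661e+02]
 [-7.27718378e-01  3.85863825e-01 -5.67040625e-01  9.99746572e+02]
 [-2.75868231e-03 -8.28379194e-01 -5.60160960e-01  1.03183146e+03]
 [ 0.00000000e+00  0.00000000e+00  0.00000000e+00  1.00000000e+00]]
{'time': 0.1, 'joint_pos': array([ 1.19312647,  0.32175487, -0.07010408,  1.45154506,  0.02262112,
        1.37076441, -0.05690038]), 'joint_vel': array([-0.00072959, -0.00194314,  0.00097505, -0.00271198, -0.00049756,
       -0.0004516 , -0.00078806]), 'tau': array([ 1.90312790e-04, -4.94876540e+01, -3.83954085e-01, -3.15208304e+01,
        1.29497392e-02,  7.51484069e-03, -3.02293154e-05]), 'tcp_pos': array([ 247.96950493, -600.33912849,  230.33310126]), 'tool_rot': array([-3.07989960e+00, -6.11222524e-01,  6.76015795e-04]), 'wrist_force': array([ 0.70479441,  0.26612321, -0.39905326]), 'moment': array([-0.00106939,  0.02258674,  0.0189317 ]), 'grip_force': 0.0, 'opening': 85.37744555571663}
```

View pics/top0.png

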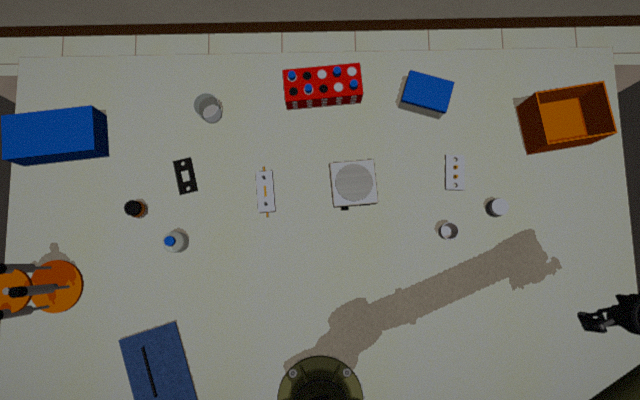

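View pics/side0.png

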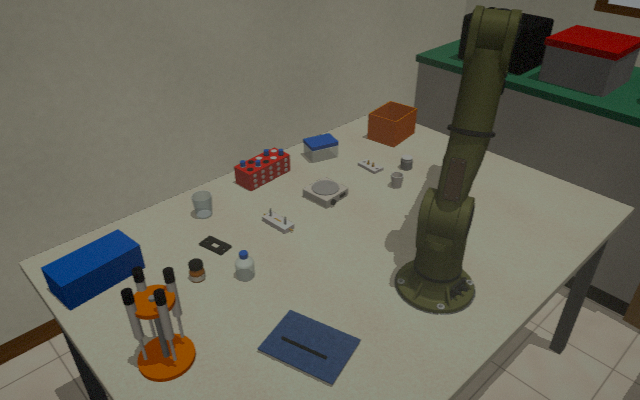

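```bash
cat > h.py <<'E'
import numpy as np, cv2
from scipy.spatial.transform import Rotation as R
from workcell import telemetry, snapshot, camera_params
def look(name,save=None):
    c=camera_params(name); im=snapshot(name)
    if save: cv2.imwrite(f"pics/{save}.png",im[:,:,::-1])
    return im,c
def ray(c,uv,z):
    K=c["camera_matrix"];T=c["cam_to_world"]
    d=T[:3,:3]@np.linalg.inv(K)@np.array([uv[0],uv[1],1.]);o=T[:3,3]
    return o+d*(z-o[2])/d[2]
def px(c,p):
    T=c["cam_to_world"];q=T[:3,:3].T@(np.array(p)-T[:3,3]);q=c["camera_matrix"]@q;return q[:2]/q[2]
def blobs(mask,amin=20,box=None):
    m=mask.astype(np.uint8)
    if box: k=np.zeros_like(m);x0,y0,x1,y1=box;k[y0:y1,x0:x1]=1;m=m*k
    out=[]
    for q in cv2.findContours(m,cv2.RETR_EXTERNAL,cv2.CHAIN_APPROX_NONE)[0]:
        a=cv2.contourArea(q)
        if a>=amin: out.append((a,cv2.minAreaRect(q),q))
    return sorted(out,key=lambda t:-t[0])
def pose():
    s=telemetry.state();return s["tcp_pos"],R.from_rotvec(s["tool_rot"])
def go(target,yaw=None):
    """remaining shift in tool axes (mm /20 units) and turn (units .15rad); yaw = world heading of tool y (mod pi)"""
    p,r=pose();d=np.array(target,float)-p;M=r.as_matrix()
    print("shift units",np.round(r.inv().apply(d)/20,2),"tcp",p.round(1),"toolx",M[:,0].round(3),"tooly",M[:,1].round(3))
    if yaw is not None:
        # down-pointing: tool y=(cos yaw,sin yaw,0), z=-Z
        best=None
        for k in (0,np.pi):
            y=np.array([np.cos(yaw+k),np.sin(yaw+k),0]);z=np.array([0,0,-1.]);x=np.cross(y,z)
            q=(r.inv()*R.from_matrix(np.c_[x,y,z])).as_rotvec()/.15
            print("turn units",np.round(q,2))
E
python3 - <<'E'
from h import *
im=cv2.imread("pics/top0.png"); c=camera_params("top")
for n,uv,z in [("gasket",(185,176),8),("bottle",(170,241),90),("jar",(133,208),60),("cell",(265,191),20),("stirrer",(354,182),40),("cover",(455,172),12),("o1",(448,230),25),("o2",(497,207),25)]:
    print(n,ray(c,uv,z).round())
pose(); go([0,0,0])
crop=lambda a,b,x,y:cv2.resize(im[b:y,a:x],None,fx=5,fy=5,interpolation=cv2.INTER_CUBIC)
cv2.imwrite("pics/crop0.png",cv2.vconcat([crop(120,145,280,205),crop(400,150,560,200+5)]))
E
```

```text
gasket [592. 361.   8.]
bottle [411. 372.  90.]
jar [500. 480.  60.]
cell [545. 140.  20.]
stirrer [ 562. -100.   40.]
cover [ 590. -378.   12.]
o1 [ 432. -347.   25.]
o2 [ 491. -481.   25.]
shift units [  0.   -32.46  11.57] tcp [ 248.  -600.3  230.3] toolx [ 0.924  0.382 -0.   ] tooly [ 0.382 -0.924 -0.002]
```

View pics/crop0.png

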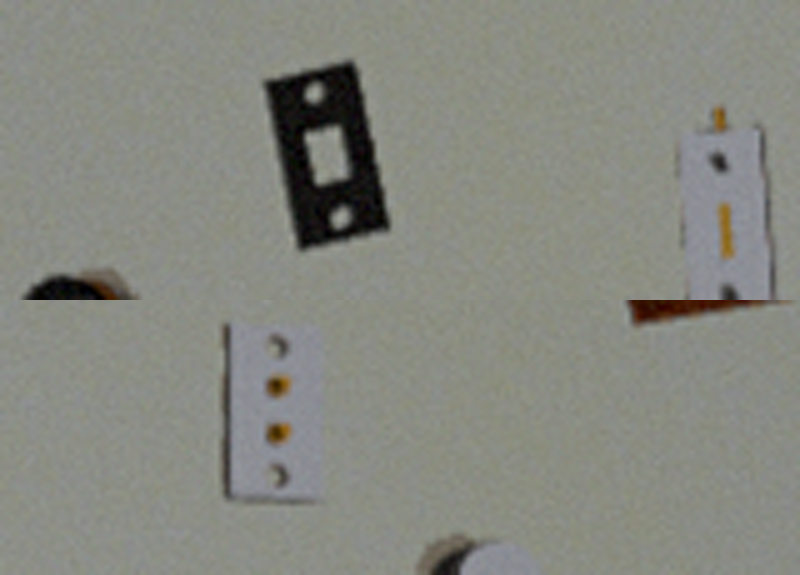

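Call:
servo_tool(dp=[[0,0,0],[0,0,0],[0.6,-0.99,-0.05],[0.6,-0.99,-0.05],[0.6,-0.99,-0.05],[0.6,-0.99,-0.05],[0.6,-0.99,-0.05],[0.6,-0.99,-0.05],[0.6,-0.99,-0.05],[0.6,-0.99,-0.05],[0.6,-0.99,-0.05],[0.6,-0.99,-0.05],[0.6,-0.99,-0.05],[0.6,-0.99,-0.05],[0.6,-0.99,-0.05],[0.6,-0.99,-0.05],[0.6,-0.99,-0.05],[0.6,-0.99,-0.05],[0.6,-0.99,-0.05],[0.6,-0.99,-0.05]], rotation=[[0,0,0.64],[0,0,0.63],[0,0,0],[0,0,0],[0,0,0],[0,0,0],[0,0,0],[0,0,0],[0,0,0],[0,0,0],[0,0,0],[0,0,0],[0,0,0],[0,0,0],[0,0,0],[0,0,0],[0,0,0],[0,0,0],[0,0,0],[0,0,0]], gripper=[1,1,1,1,1,1,1,1,1,1,1,1,1,1,1,1,1,1,1,1])

```text
time: 2.6
tcp_pos: [388.8, -206.9, 249.4]
tool_rot: [3.125, 0.316, -0.0]
wrist_force: [-0.0, 0.2, 0.6]
opening: 85.4
grip_force: 0.0
```

Call:
servo_tool(dp=[[0.6,-0.99,-0.05],[0.6,-0.99,-0.05],[0.6,-0.99,-0.05],[0.6,-0.99,-0.05],[0.6,-0.99,-0.05],[0.6,-0.99,-0.05],[0.6,-0.99,-0.05],[0.6,-0.99,-0.05],[0.6,-0.99,-0.05],[0.6,-0.99,-0.05],[0.6,-0.99,-0.05],[0.6,-0.99,-0.05],[0.6,-0.99,-0.05],[0.6,-0.99,-0.05],[0.6,-0.99,-0.05],[0.6,-0.99,-0.05],[0.6,-0.99,-0.05],[0.6,-0.99,-0.05],[0,0,0],[0,0,0]], rotation=[[0,0,0],[0,0,0],[0,0,0],[0,0,0],[0,0,0],[0,0,0],[0,0,0],[0,0,0],[0,0,0],[0,0,0],[0,0,0],[0,0,0],[0,0,0],[0,0,0],[0,0,0],[0,0,0],[0,0,0],[0,0,0],[0,0,0],[0,0,0]], gripper=[1,1,1,1,1,1,1,1,1,1,1,1,1,1,1,1,1,1,1,1])

```text
time: 5.1
tcp_pos: [528.5, 183.4, 267.1]
tool_rot: [3.125, 0.315, -0.001]
wrist_force: [0.0, 0.2, -0.5]
opening: 85.2
grip_force: 0.0
```

```bash
python3 - <<'E'
from h import *
im,c=look("wrist","w1"); go([592,361,200],0.2+np.pi/2)
print(c["cam_to_world"].round(3),c["camera_matrix"].round(1)); print(px(c,[592,361,8]),px(c,[545,140,20]))
E
```

```text
shift units [ 4.87 -8.1   3.35] tcp [528.7 183.  267.2] toolx [ 0.98   0.199 -0.   ] tooly [ 0.199 -0.98   0.001]
turn units [-0.000e+00  1.000e-02 -2.094e+01]
turn units [0.01 0.   0.  ]
[[ 2.01000e-01 -9.37000e-01 -2.86000e-01  6.02054e+02]
 [-9.80000e-01 -1.92000e-01 -6.00000e-02  1.98939e+02]
 [ 1.00000e-03  2.92000e-01 -9.56000e-01  4.09720e+02]
 [ 0.00000e+00  0.00000e+00  0.00000e+00  1.00000e+00]] [[296.6   0.  324.7]
 [  0.  296.6 199.2]
 [  0.    0.    1. ]]
[197.90675189  89.75444549] [359.25475371 161.97195457]
```

View pics/w1.png

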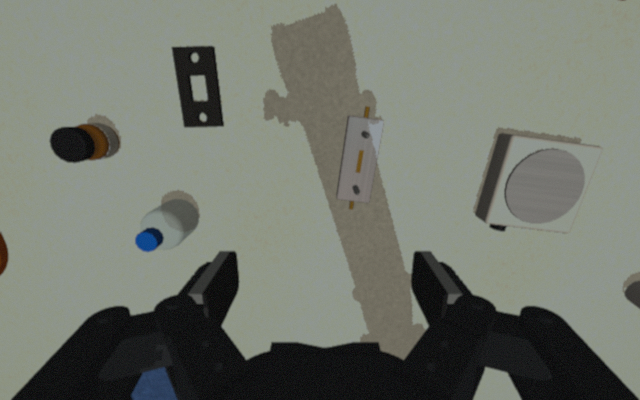

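```bash
python3 - <<'E'
from h import *
bgr=cv2.imread("pics/w1.png"); c=camera_params("wrist"); g=bgr.max(2)
b=blobs(g<60,500,(150,30,240,140))[0]
box=cv2.boxPoints(b[1]); P=np.array([ray(c,q,4)[:2] for q in box]); print("gasket",P.mean(0).round(1))
e=[P[1]-P[0],P[2]-P[1]]; [print(np.hypot(*v).round(1),np.arctan2(v[1],v[0]).round(3)) for v in e]
hsv=cv2.cvtColor(bgr,cv2.COLOR_BGR2HSV)
q=blobs(cv2.inRange(hsv,(100,150,60),(130,255,255))>0,50,(120,210,200,260))[0]; print("cap",ray(c,q[1][0],85).round(1),q[1])
cv2.imwrite("pics/cell1.png",cv2.resize(bgr[95:220,325:395],None,fx=6,fy=4.5,interpolation=cv2.INTER_CUBIC)) 
cv2.imwrite("pics/cell1.png",cv2.resize(bgr[95:220,300:420],None,fx=4.8,fy=4.8,interpolation=cv2.INTER_CUBIC))
E
```

```text
gasket [594.4 362.3]
50.7 -1.258
98.0 -2.911
cap [411.2 376.4  85. ] ((146.50001525878906, 241.00003051757812), (20.50609588623047, 19.091880798339844), 45.0)
```

View pics/cell1.png

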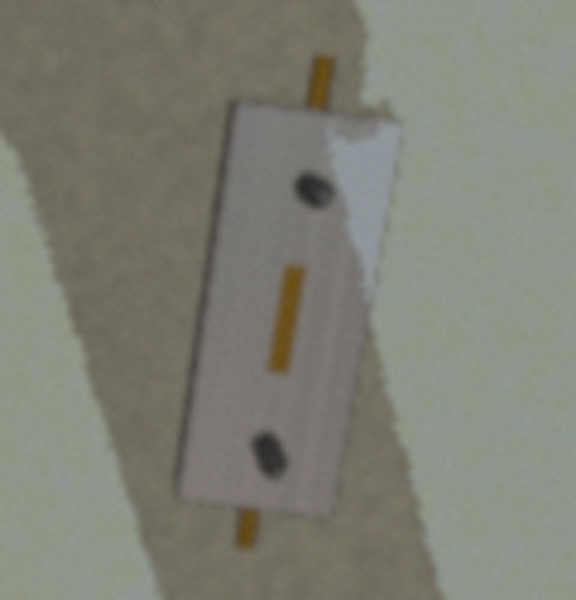

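```bash
python3 - <<'E'
from h import *
bgr=cv2.imread("pics/w1.png"); c=camera_params("wrist"); g=bgr.max(2)
b=blobs(g<60,500,(150,30,240,140))[0]
m=np.zeros(g.shape,np.uint8); cv2.drawContours(m,[b[2]],-1,1,-1); m=cv2.erode(m,np.ones((5,5)))
H=[]
for q in blobs((m>0)&(g>=75),8):
    M=cv2.moments(q[2]); p=ray(c,(M["m10"]/M["m00"],M["m01"]/M["m00"]),5); H.append(p); print(q[0],p.round(1))
hsv=cv2.cvtColor(bgr,cv2.COLOR_BGR2HSV); gold=cv2.inRange(hsv,(8,130,60),(30,255,255))>0
for q in blobs(gold,8,(325,95,395,220)):
    M=cv2.moments(q[2]); print("gold",q[0],ray(c,(M["m10"]/M["m00"],M["m01"]/M["m00"]),20).round(1),ray(c,(M["m10"]/M["m00"],M["m01"]/M["m00"]),10).round(1))
w=blobs((g>140)&(hsv[...,1]<30),500)
for a in w[:5]: print(a[0],a[1])
E
```

```text
359.0 [595.1 360.9   5. ]
52.0 [629.7 368.8   5. ]
48.0 [559.9 352.9   5. ]
gold 41.5 [546.7 139.8  20. ] [545.2 138.3  10. ]
gold 19.0 [609.3 145.6  20. ] [609.5 144.3  10. ]
gold 11.0 [484.6 136.7  20. ] [481.6 135.1  10. ]
180865.5 ((319.5, 199.5), (399.0, 639.0), 90.0)
903.0 ((496.5, 383.5), (31.0, 45.0), 90.0)
```

Call:
servo_tool(dp=[[0,0,0],[0.65,-0.99,0.6],[0.65,-0.99,0.6],[0.65,-0.99,0.6],[0.65,-0.99,0.6],[0.65,-0.99,0.6],[0.65,-0.99,0.6],[0.65,-0.99,0.6],[0.65,-0.99,0.6],[0,0,0.8],[0,0,0.8],[0,0,0.8],[0,0,0.8],[0,0,0.8],[0,0,0],[0,0,0]], rotation=[[0,0,-0.16],[0,0,0],[0,0,0],[0,0,0],[0,0,0],[0,0,0],[0,0,0],[0,0,0],[0,0,0],[0,0,0],[0,0,0],[0,0,0],[0,0,0],[0,0,0],[0,0,0],[0,0,0]], gripper=[1,1,1,1,1,1,0.8,0.8,0.8,0.8,0.8,0.8,0.8,0.8,0.8,0.8])

```text
time: 7.15
tcp_pos: [595.1, 361.9, 91.7]
tool_rot: [-3.121, -0.353, -0.001]
wrist_force: [0.1, -0.4, 0.7]
opening: 68.4
grip_force: 0.0
```

```bash
cat > gk.py <<'E'
from h import *
import sys
def gasket(zc,save):
    im,c=look("wrist",save); g=im.max(2)
    # holes + window: bright blobs in a dark plate
    H=[]
    u=px(c,[595,361,8])
    box=[int(max(0,u[0]-150)),int(max(0,u[1]-150)),int(u[0]+150),int(min(330,u[1]+150))]
    b=blobs(g<60,1500,box)
    for bb in b:
        m=np.zeros(g.shape,np.uint8); cv2.drawContours(m,[bb[2]],-1,1,-1); m=cv2.erode(m,np.ones((5,5)))
        for q in blobs((m>0)&(g>=75),30):
            M=cv2.moments(q[2]); uv=(M["m10"]/M["m00"],M["m01"]/M["m00"]); print(bb[0],q[0],np.round(uv),ray(c,uv,zc).round(1))
if __name__=="__main__":
    gasket(float(sys.argv[1]),sys.argv[2]); go([595,361,5],.224+np.pi/2)
E
python3 gk.py 5 w2
```

```text
6675.0 851.0 [325. 204.] [595.7 362.2   5. ]
6675.0 151.5 [325. 162.] [629.9 370.    5. ]
6675.0 93.0 [325. 245.] [560.2 354.2   5. ]
shift units [-0.03  0.05  4.35] tcp [595.3 362.1  92. ] toolx [0.975 0.223 0.001] tooly [ 0.223 -0.975 -0.   ]
turn units [ 1.000e-02 -1.000e-02 -2.093e+01]
turn units [-0.   -0.01  0.01]
```

View pics/w2.png

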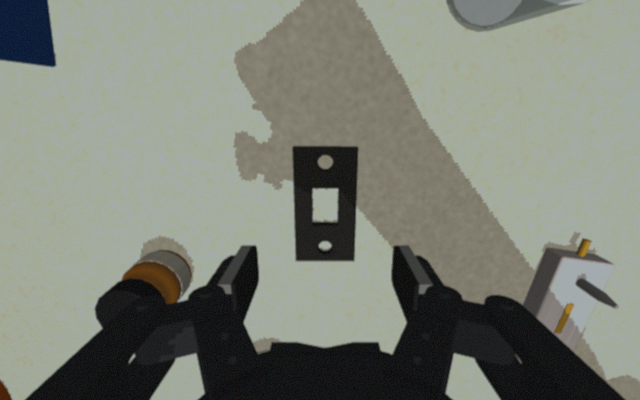

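Call:
servo_tool(dp=[[0,0,0.9],[0,0,0.9],[0,0,0.9],[0,0,0.9],[0,0,0.4],[0,0,0.3],[0,0,0.15],[0,0,0]], rotation=[[0,0,0],[0,0,0],[0,0,0],[0,0,0],[0,0,0],[0,0,0],[0,0,0],[0,0,0]], gripper=[0.7,0.7,0.7,0.7,0.7,0.7,0.7,0.7])

```text
time: 8.2
tcp_pos: [595.1, 361.8, 2.5]
tool_rot: [-3.122, -0.353, -0.001]
wrist_force: [-0.2, -1.0, -0.3]
opening: 59.6
grip_force: 0.0
```

Call:
servo_tool(dp=[[0,0,0.1],[0,0,0]], rotation=[[0,0,0],[0,0,0]], gripper=[0.7,0.7])

```text
time: 8.45
tcp_pos: [595.0, 361.6, 0.4]
tool_rot: [3.122, 0.353, 0.0]
wrist_force: [-0.3, -0.2, 0.5]
opening: 59.5
grip_force: 0.0
```

Call:
servo_tool(dp=[[0,0,0.1],[0,0,0],[0,0,0],[0,0,0],[0,0,0]], rotation=[[0,0,0],[0,0,0],[0,0,0],[0,0,0],[0,0,0]], gripper=[0.7,0.4,0.4,0.4,0.4], squeeze=30)

```text
time: 9.07
tcp_pos: [595.0, 361.7, -1.7]
tool_rot: [-3.122, -0.353, -0.0]
wrist_force: [-0.3, -0.7, 0.6]
opening: 48.7
grip_force: 31.9
```

Call:
servo_tool(dp=[[0,0,-0.5],[0,0,-1],[0,0,-1],[0,0,-1],[0,0,-1],[0,0,-1],[0,0,-1],[-0.41,0.94,0],[-0.41,0.94,0],[-0.41,0.94,0],[-0.41,0.94,0],[-0.41,0.94,0],[-0.41,0.94,0],[0,0,0],[0,0,0]], rotation=[[0,0,0],[0,0,0],[0,0,0],[0,0,0],[0,0,0],[0,0,0.5],[0,0,0.51],[0,0,0],[0,0,0],[0,0,0],[0,0,0],[0,0,0],[0,0,0],[0,0,0],[0,0,0]], gripper=[0.4,0.4,0.4,0.4,0.4,0.4,0.4,0.4,0.4,0.4,0.4,0.4,0.4,0.4,0.4])

```text
time: 10.95
tcp_pos: [554.4, 246.4, 129.0]
tool_rot: [-3.139, -0.117, -0.002]
wrist_force: [0.5, 0.0, -0.5]
opening: 49.0
grip_force: 31.8
```

```bash
python3 - <<'E'
from h import *
im,c=look("wrist","w3"); go([546.5,139.8,20],.072+np.pi/2); print(telemetry.state()["opening"],px(c,[546.5,139.8,20]))
np.savez("w3.npz",K=c["camera_matrix"],T=c["cam_to_world"])
E
```

```text
shift units [-0.79  5.31  5.44] tcp [554.3 246.7 128.8] toolx [0.997 0.075 0.001] tooly [ 0.075 -0.997 -0.001]
turn units [ 1.000e-02 -1.000e-02 -2.093e+01]
turn units [-0.01 -0.    0.02]
48.95962896476655 [442.42983104 214.31983516]
```

View pics/w3.png

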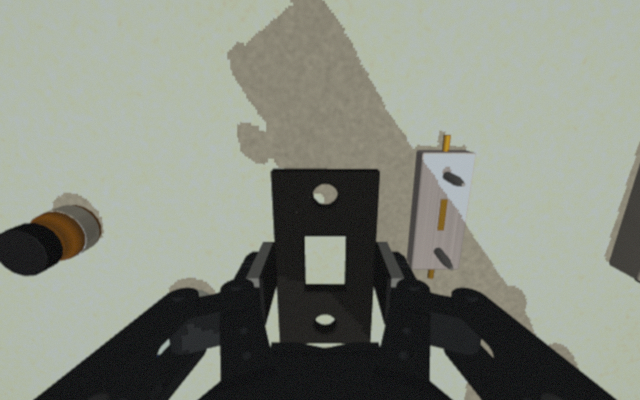

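```bash
cat > cellm.py <<'E'
from h import *
def cent(q): M=cv2.moments(q[2]); return (M["m10"]/M["m00"],M["m01"]/M["m00"])
def cell(bgr,c,box,zs=(20,52)):
    hsv=cv2.cvtColor(bgr,cv2.COLOR_BGR2HSV); g=bgr.max(2)
    for q in blobs(cv2.inRange(hsv,(8,130,50),(30,255,255))>0,8,box): print("gold",q[0],np.round(cent(q)),"z20",ray(c,cent(q),20).round(1),"z10",ray(c,cent(q),10).round(1))
    for q in blobs(g<95,20,box):
        d=q[2][:,0,:].astype(float); v=np.linalg.svd(d-d.mean(0),full_matrices=False)[2][0]; t=(d-d.mean(0))@v
        print("pin",q[0],"ends",[ (d[i].astype(int), ray(c,d[i],20)[:2].round(1), ray(c,d[i],52)[:2].round(1)) for i in (t.argmin(),t.argmax())])
E
python3 - <<'E'
from cellm import *
z=np.load("w3.npz"); c=dict(camera_matrix=z["K"],cam_to_world=z["T"]); bgr=cv2.imread("pics/w3.png")
cell(bgr,c,(425,130,470,285))
g=bgr.max(2);p,r=pose()
for u in ((325,194),(325,320)):
    x0,y0=u[0]-18,u[1]-16
    for q in blobs(g>75,60,(x0,y0,u[0]+18,u[1]+18))[:1]:
        w=ray(c,cent(q),p[2]+9.7); print(q[0],np.round(cent(q),1),"tool frame",r.inv().apply(w-p).round(1))
E
```

```text
gold 129.0 [442. 214.] z20 [546.4 140.2  20. ] z10 [543.1 135.7  10. ]
gold 71.0 [446. 143.] z20 [609.3 148.9  20. ] z10 [608.5 144.8  10. ]
gold 26.5 [430. 273.] z20 [486.  139.7  20. ] z10 [480.4 135.3  10. ]
pin 152.0 ends [(array([436, 248]), array([513. , 139.4]), array([527.8, 153.8])), (array([450, 268]), array([493.3, 122.2]), array([510.5, 138.8]))]
pin 131.5 ends [(array([444, 173]), array([584.1, 145.7]), array([589.8, 159.2])), (array([462, 182]), array([577.4, 128.5]), array([583.9, 144.2]))]
367.0 [324.8 193.6] tool frame [37.2  0.  -9.7]
146.0 [324.6 319. ] tool frame [-32.6  -0.   -9.7]
```

Call:
servo_tool(dp=[[-0.13,0.88,0],[-0.14,0.88,0],[-0.13,0.88,0],[-0.14,0.88,0],[-0.13,0.88,0],[-0.14,0.88,0],[0,0,0.9],[0,0,0.9],[0,0,0.9],[0,0,0.8],[0,0,0],[0,0,0]], rotation=[[0,0,0],[0,0,0],[0,0,0],[0,0,0],[0,0,0],[0,0,0],[0,0,0],[0,0,0],[0,0,0],[0,0,0],[0,0,0],[0,0,0]], gripper=[0.4,0.4,0.4,0.4,0.4,0.4,0.4,0.4,0.4,0.4,0.4,0.4])

```text
time: 12.5
tcp_pos: [546.1, 139.5, 58.5]
tool_rot: [-3.139, -0.117, -0.001]
wrist_force: [-0.1, -0.2, 0.5]
opening: 48.9
grip_force: 31.8
```

```bash
python3 - <<'E'
from h import *
im,c=look("wrist"); go([545.9,140.1,20],.074+np.pi/2); p,r=pose()
cv2.imwrite("pics/w4.png",cv2.resize(im[150:350,225:425,::-1],None,fx=3,fy=3,interpolation=cv2.INTER_CUBIC))
a=np.cos(.074),np.sin(.074)
for s in (36,-36): print([(px(c,[546.6+s*a[0],140.2+s*a[1],z])-[225,150]).round(1)*3 for z in (20,52)])
E
```

```text
shift units [-0.02 -0.04  1.94] tcp [546.4 139.4  58.9] toolx [0.997 0.074 0.001] tooly [ 0.074 -0.997 -0.   ]
turn units [ 1.000e-02 -0.000e+00 -2.094e+01]
turn units [-0.   -0.01  0.  ]
[array([297.6,  69.9]), array([297.3, 108.3])]
[array([297.3, 375.9]), array([297. , 463.2])]
```

View pics/w4.png

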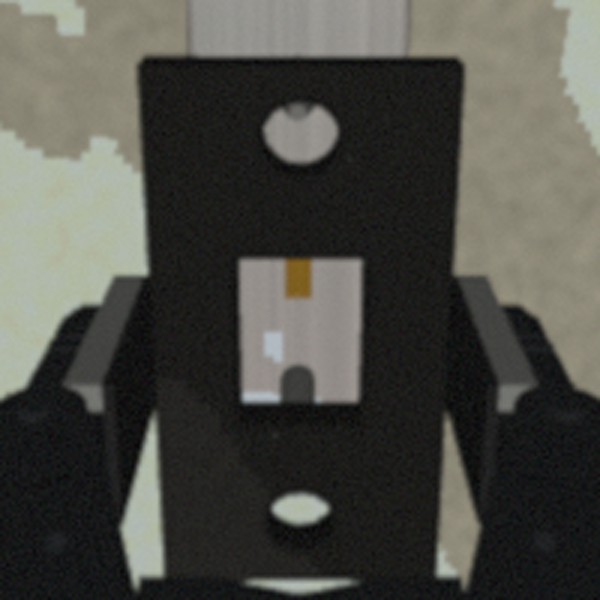

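Call:
servo_tool(dp=[[0,0,0.3],[0,0,0.3],[0,0,0.3],[0,0,0.3],[0,0,0]], rotation=[[0,0,0],[0,0,0],[0,0,0],[0,0,0],[0,0,0]], gripper=[0.4,0.4,0.4,0.4,0.4])

```text
time: 13.18
tcp_pos: [545.3, 138.9, 33.6]
tool_rot: [3.139, 0.116, -0.002]
wrist_force: [0.2, 0.2, -0.5]
opening: 48.9
grip_force: 31.8
```

Call:
servo_tool(dp=[[0,0,0.25],[0,0,0.25],[0,0,0.2],[0,0,0]], rotation=[[0,0,0],[0,0,0],[0,0,0],[0,0,0]], gripper=[0.4,0.4,0.4,0.4])

```text
time: 13.68
tcp_pos: [545.5, 138.9, 19.8]
tool_rot: [3.139, 0.116, -0.001]
wrist_force: [0.8, -0.1, 0.2]
opening: 48.9
grip_force: 31.8
```

Call:
servo_tool(dp=[[0,0,0.06],[0,0,0],[0,0,0],[0,0,0],[0,0,0],[0,0,-0.5],[0,0,-1],[0,0,-1],[0,0,-1],[0,0,-1],[0,0,0],[0,0,0]], rotation=[[0,0,0],[0,0,0],[0,0,0],[0,0,0],[0,0,0],[0,0,0],[0,0,0],[0,0,0],[0,0,0],[0,0,0],[0,0,0],[0,0,0]], gripper=[0.4,0.75,0.75,0.75,0.75,0.75,0.75,0.75,0.75,0.75,0.75,0.75])

```text
time: 15.18
tcp_pos: [545.5, 138.7, 108.7]
tool_rot: [3.139, 0.116, -0.001]
wrist_force: [0.1, -0.4, -0.6]
opening: 64.3
grip_force: 0.0
```

```bash
python3 - <<'E'
from h import *
im,c=look("wrist"); go([590,-378,200],.074+np.pi/2)
cv2.imwrite("pics/w5.png",cv2.resize(im[130:330,225:425,::-1],None,fx=3,fy=3,interpolation=cv2.INTER_CUBIC))
a=np.cos(.074),np.sin(.074)
for s in (36,-36): print([(px(c,[546.6+s*a[0],140.2+s*a[1],z])-[225,130]).round(1)*3 for z in (28,52)])
E
```

```text
shift units [ 0.32 25.93 -4.58] tcp [545.2 138.7 108.3] toolx [ 0.997  0.074 -0.001] tooly [ 0.074 -0.997  0.   ]
turn units [ 2.000e-02 -0.000e+00  2.094e+01]
turn units [ 0.    0.01 -0.  ]
[array([294.6,  92.1]), array([294.3, 109.8])]
[array([294.6, 351.3]), array([294.3, 394.2])]
```

View pics/w5.png

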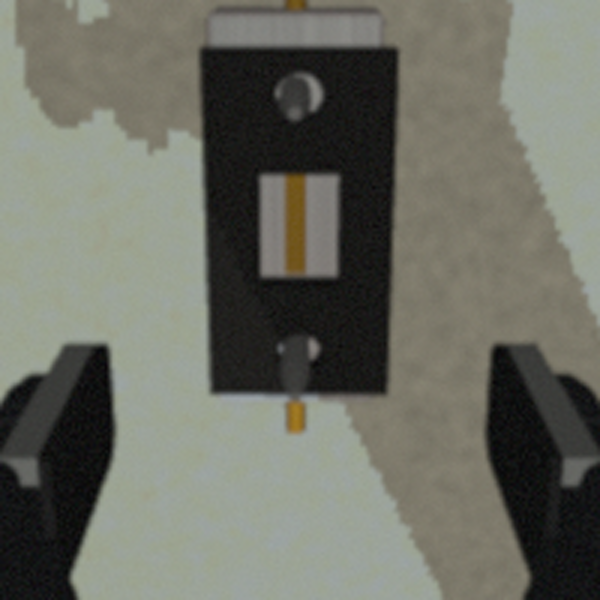

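Call:
servo_tool(dp=[[0,1,-0.4],[0,1,-0.4],[0,1,-0.4],[0,1,-0.4],[0,1,-0.4],[0,1,-0.4],[0,1,-0.4],[0,1,-0.4],[0,1,-0.4],[0,1,-0.4],[0,1,0],[0,1,0],[0,1,0],[0,1,0],[0,1,0],[0,1,0],[0,1,0],[0,1,0],[0,1,0],[0,1,0]], rotation=[[0,0,0],[0,0,0],[0,0,0],[0,0,0],[0,0,0],[0,0,0],[0,0,0],[0,0,0],[0,0,0],[0,0,0],[0,0,0],[0,0,0],[0,0,0],[0,0,0],[0,0,0],[0,0,0],[0,0,0],[0,0,0],[0,0,0],[0,0,0]], gripper=[0.8,0.8,0.8,0.8,0.8,0.8,0.8,0.8,0.8,0.8,0.8,0.8,0.8,0.8,0.8,0.8,0.8,0.8,0.8,0.8])

```text
time: 17.73
tcp_pos: [575.4, -261.2, 189.1]
tool_rot: [3.139, 0.116, 0.0]
wrist_force: [0.3, -0.6, 0.8]
opening: 68.3
grip_force: 0.0
```

Call:
servo_tool(dp=[[0.06,0.99,0],[0.06,0.99,0],[0.06,0.99,0],[0.06,0.99,0],[0.06,0.99,0],[0,0.99,0],[0,0,0],[0,0,0]], rotation=[[0,0,0],[0,0,0],[0,0,0],[0,0,0],[0,0,0],[0,0,0],[0,0,0],[0,0,0]], gripper=[0.8,0.8,0.8,0.8,0.8,0.8,0.8,0.8])

```text
time: 18.73
tcp_pos: [590.3, -377.0, 189.0]
tool_rot: [-3.138, -0.117, -0.0]
wrist_force: [0.0, -0.7, 0.9]
opening: 68.5
grip_force: 0.0
```

```bash
python3 - <<'E'
from cellm import *
im,c=look("wrist","w6"); go([590,-378,100],np.pi/2); bgr=im[:,:,::-1].copy()
hsv=cv2.cvtColor(bgr,cv2.COLOR_BGR2HSV)
for q in blobs(cv2.inRange(hsv,(8,120,50),(30,255,255))>0,8): print("gold",q[0],np.round(cent(q)),"z20",ray(c,cent(q),20).round(1))
np.savez("w6.npz",K=c["camera_matrix"],T=c["cam_to_world"])
E
```

```text
shift units [-0.03  0.07  4.46] tcp [ 590.4 -376.6  189.3] toolx [0.997 0.075 0.   ] tooly [ 0.075 -0.997 -0.001]
turn units [ 0.000e+00 -1.000e-02 -2.044e+01]
turn units [-0.  -0.   0.5]
gold 18931.5 [581.  82.] z20 [ 709.  -619.7   20. ]
gold 64.0 [328. 168.] z20 [ 605.6 -378.5   20. ]
gold 63.0 [324. 191.] z20 [ 579.8 -377.2   20. ]
```

View pics/w6.png

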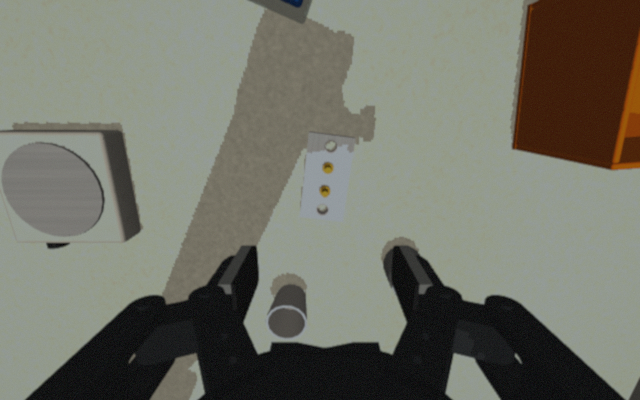

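Call:
servo_tool(dp=[[0,0,0],[0,0,0],[0.12,0.05,0.9],[0,0,0.9],[0,0,0.9],[0,0,0.9],[0,0,0.8],[0,0,0],[0,0,0]], rotation=[[0,0,0.45],[0,0,0.45],[0,0,0],[0,0,0],[0,0,0],[0,0,0],[0,0,0],[0,0,0],[0,0,0]], gripper=[0.75,0.75,0.75,0.75,0.75,0.75,0.75,0.75,0.75])

```text
time: 19.9
tcp_pos: [592.8, -379.3, 101.7]
tool_rot: [3.14, -0.096, 0.001]
wrist_force: [0.4, -0.3, 0.1]
opening: 63.9
grip_force: 0.0
```

```bash
python3 - <<'E'
from cellm import *
im,c=look("wrist","w7"); bgr=im[:,:,::-1].copy(); p,r=pose()
hsv=cv2.cvtColor(bgr,cv2.COLOR_BGR2HSV)
for q in blobs(cv2.inRange(hsv,(8,120,50),(30,255,255))>0,8,(250,100,400,300)): print("gold",q[0],np.round(cent(q)),"tool",r.inv().apply(ray(c,cent(q),22)-p).round(1))
go([592.7,-377.8,-1],-.06+np.pi/2)
cv2.imwrite("pics/w7c.png",cv2.resize(bgr[100:300,225:425],None,fx=3,fy=3,interpolation=cv2.INTER_CUBIC))
for u in ((0,0),): print([(s,(px(c,p+r.apply([s,0,p[2]-12]))-[225,100])*3) for s in (36,-36)])
E
```

```text
gold 141.0 [324. 222.] tool [-12.7  -1.2  80.1]
gold 139.0 [323. 192.] tool [12.9 -1.4 80.1]
shift units [-0.03 -0.08  5.15] tcp [ 593.  -379.3  102.1] toolx [ 0.998 -0.061  0.001] tooly [-0.061 -0.998  0.001]
turn units [-1.000e-02 -1.000e-02  2.094e+01]
turn units [ 0.01 -0.01 -0.01]
[(36, array([300.95803943, 180.15616596])), (-36, array([300.4008386 , 430.52402329]))]
```

View pics/w7c.png

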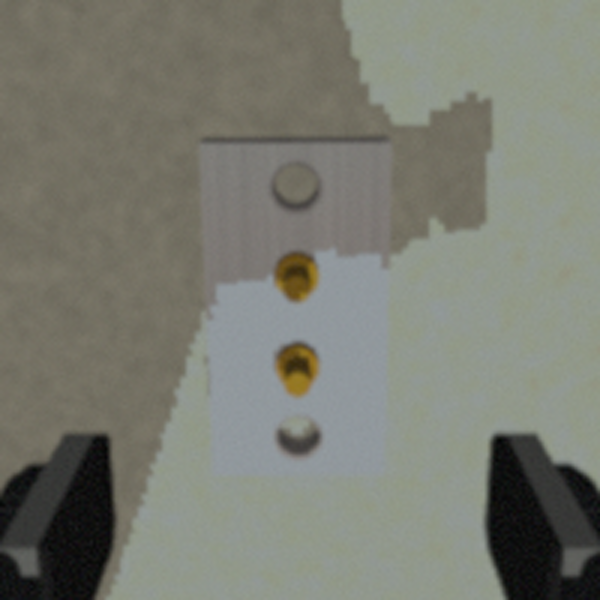

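Call:
servo_tool(dp=[[-0.05,-0.06,0.9],[0,0,0.9],[0,0,0.9],[0,0,0.9],[0,0,0.9],[0,0,0.4],[0,0,0.2],[0,0,0],[0,0,0],[0,0,0],[0,0,0],[0,0,0]], rotation=[[0,0,0],[0,0,0],[0,0,0],[0,0,0],[0,0,0],[0,0,0],[0,0,0],[0,0,0],[0,0,0],[0,0,0],[0,0,0],[0,0,0]], gripper=[0.7,0.7,0.7,0.7,0.7,0.7,0.7,0.7,0.4,0.4,0.4,0.4], squeeze=50)

```text
time: 21.45
tcp_pos: [592.2, -378.2, 0.2]
tool_rot: [3.139, -0.096, 0.003]
wrist_force: [-0.1, -0.4, 4.8]
opening: 48.6
grip_force: 53.4
```

Call:
servo_tool(dp=[[0,0,-0.5],[0,0,-1],[0,0,-1],[0,0,-1],[0,0,-1],[0,0,-1],[0,0,-0.6],[-0.02,-1,0],[-0.02,-1,0],[-0.02,-1,0],[-0.02,-1,0],[-0.02,-1,0],[-0.02,-1,0],[-0.02,-1,0],[-0.02,-1,0],[-0.02,-1,0],[-0.02,-1,0],[-0.02,-1,0],[-0.02,-1,0],[-0.02,-1,0]], rotation=[[0,0,0],[0,0,0],[0,0,0],[0,0,0],[0,0,0],[0,0,-0.45],[0,0,-0.45],[0,0,0],[0,0,0],[0,0,0],[0,0,0],[0,0,0],[0,0,0],[0,0,0],[0,0,0],[0,0,0],[0,0,0],[0,0,0],[0,0,0],[0,0,0]], gripper=[0.4,0.4,0.4,0.4,0.4,0.4,0.4,0.4,0.4,0.4,0.4,0.4,0.4,0.4,0.4,0.4,0.4,0.4,0.4,0.4])

```text
time: 23.95
tcp_pos: [567.0, -117.6, 121.1]
tool_rot: [3.139, 0.116, 0.0]
wrist_force: [0.4, 0.2, -1.0]
opening: 49.0
grip_force: 52.8
```

Call:
servo_tool(dp=[[-0.02,-1,0],[-0.02,-1,0],[-0.02,-1,0],[-0.02,-1,0],[-0.02,-1,0],[-0.02,-1,0],[-0.02,-1,0],[0,-1,0],[0,-1,0],[0,-1,0],[0,-1,0],[0,-1,0],[0,-0.98,0],[0,0,0],[0,0,0]], rotation=[[0,0,0],[0,0,0],[0,0,0],[0,0,0],[0,0,0],[0,0,0],[0,0,0],[0,0,0],[0,0,0],[0,0,0],[0,0,0],[0,0,0],[0,0,0],[0,0,0],[0,0,0]], gripper=[0.4,0.4,0.4,0.4,0.4,0.4,0.4,0.4,0.4,0.4,0.4,0.4,0.4,0.4,0.4])

```text
time: 25.82
tcp_pos: [545.2, 139.0, 120.9]
tool_rot: [3.139, 0.115, -0.0]
wrist_force: [-0.3, -0.7, -0.8]
opening: 48.6
grip_force: 52.8
```

```bash
python3 - <<'E'
from cellm import *
im,c=look("wrist","w8"); bgr=im[:,:,::-1].copy(); p,r=pose()
hsv=cv2.cvtColor(bgr,cv2.COLOR_BGR2HSV)
go([546.6,140.2,60],.074+np.pi/2)
cv2.imwrite("pics/w8c.png",cv2.resize(bgr[150:350,225:425],None,fx=3,fy=3,interpolation=cv2.INTER_CUBIC))
print([(s,((px(c,p+r.apply([s,0,-11.8]))-[225,150])*3).round(),((px(c,p+r.apply([s,0,0.2]))-[225,150])*3).round()) for s in (36,-36)])
E
```

```text
shift units [ 0.07 -0.08  3.05] tcp [545.3 138.6 120.9] toolx [ 0.997  0.072 -0.   ] tooly [ 0.072 -0.997  0.001]
turn units [ 0.000e+00 -1.000e-02  2.093e+01]
turn units [ 0.01  0.   -0.01]
[(36, array([304., 141.]), array([304., 121.])), (-36, array([303., 531.]), array([302., 486.]))]
```

View pics/w8c.png

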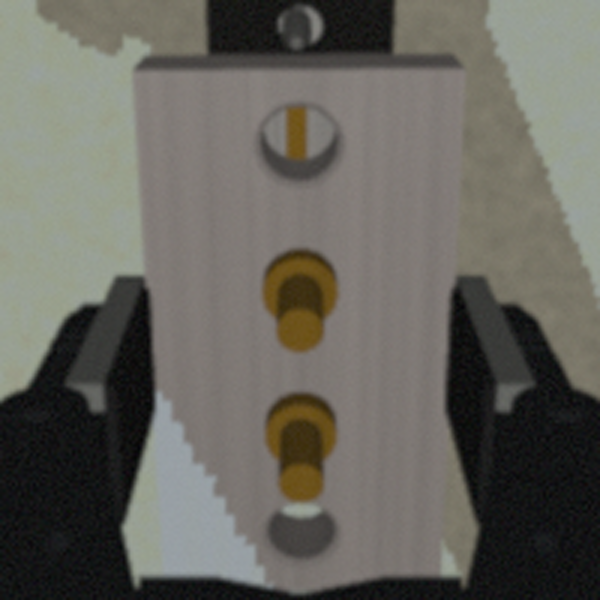

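Call:
servo_tool(dp=[[0.06,-0.05,0.8],[0,0,0.8],[0,0,0.8],[0,0,0.8],[0,0,0],[0,0,0]], rotation=[[0,0,0],[0,0,0],[0,0,0],[0,0,0],[0,0,0],[0,0,0]], gripper=[0.4,0.4,0.4,0.4,0.4,0.4])

```text
time: 26.62
tcp_pos: [546.6, 141.1, 57.3]
tool_rot: [-3.139, -0.116, -0.001]
wrist_force: [-0.2, 0.1, -1.2]
opening: 48.5
grip_force: 52.7
```

Call:
servo_tool(dp=[[0,0,0.3],[0,0,0.3],[0,0,0.3],[0,0,0.2],[0,0,0]], rotation=[[0,0,0],[0,0,0],[0,0,0],[0,0,0],[0,0,0]], gripper=[0.4,0.4,0.4,0.4,0.4])

```text
time: 27.25
tcp_pos: [546.0, 140.8, 34.6]
tool_rot: [3.139, 0.116, -0.001]
wrist_force: [0.2, -0.2, -0.9]
opening: 48.5
grip_force: 52.8
```

Call:
servo_tool(dp=[[0,0,0.15],[0,0,0.12],[0,0,0]], rotation=[[0,0,0],[0,0,0],[0,0,0]], gripper=[0.4,0.4,0.4])

```text
time: 27.62
tcp_pos: [546.1, 140.8, 29.5]
tool_rot: [3.139, 0.116, -0.001]
wrist_force: [0.7, 0.4, -1.7]
opening: 48.2
grip_force: 52.8
```

Call:
servo_tool(dp=[[0,0,0.05],[0,0,0],[0,0,0],[0,0,0],[0,0,0],[0,0,-0.5],[0,0,-1],[0,0,-1],[0,0,-1],[0,0,-1],[0,0,0],[0,0,0]], rotation=[[0,0,0],[0,0,0],[0,0,0],[0,0,0],[0,0,0],[0,0,0],[0,0,0],[0,0,0],[0,0,0],[0,0,0],[0,0,0],[0,0,0]], gripper=[0.4,0.75,0.75,0.75,0.75,0.75,0.75,0.75,0.75,0.75,0.75,0.75])

```text
time: 29.12
tcp_pos: [545.9, 140.5, 118.3]
tool_rot: [3.139, 0.116, -0.001]
wrist_force: [-0.3, 0.1, -1.1]
opening: 64.1
grip_force: 0.0
```

```bash
python3 - <<'E'
from h import *
im,c=look("wrist","w9f"); go([411,376,130])
cv2.imwrite("pics/w9.png",cv2.resize(im[130:330,225:425,::-1],None,fx=3,fy=3,interpolation=cv2.INTER_CUBIC))
E
```

```text
shift units [ -5.85 -12.24  -0.6 ] tcp [545.7 140.5 117.9] toolx [ 0.997  0.074 -0.001] tooly [ 0.074 -0.997  0.   ]
```

View pics/w9.png

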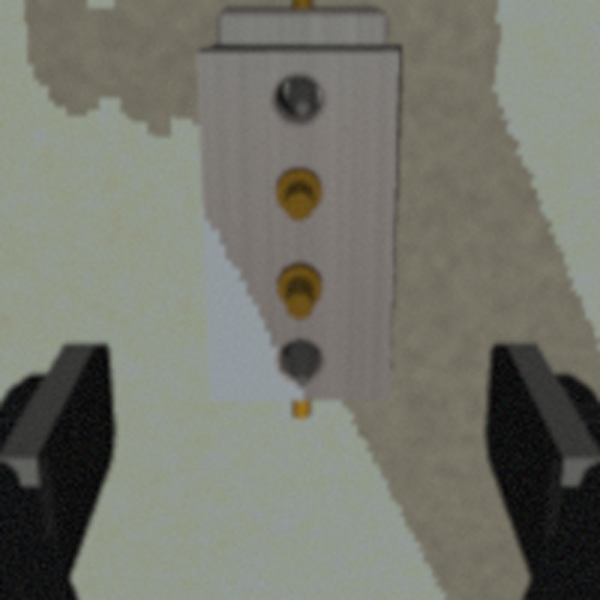

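Call:
servo_tool(dp=[[0,0,-0.6],[-0.45,-0.94,-0.2],[-0.45,-0.94,-0.2],[-0.45,-0.94,-0.2],[-0.45,-0.94,-0.2],[-0.45,-0.94,-0.2],[-0.45,-0.94,-0.2],[-0.45,-0.94,-0.2],[-0.45,-0.94,-0.2],[-0.45,-0.94,-0.2],[-0.45,-0.94,-0.2],[-0.45,-0.94,0],[-0.45,-0.94,0],[-0.45,-0.94,0],[0,0,0],[0,0,0]], rotation=[[0,0,0],[0,0,0],[0,0,0],[0,0,0],[0,0,0],[0,0,0],[0,0,0],[0,0,0],[0,0,0],[0,0,0],[0,0,0],[0,0,0],[0,0,0],[0,0,0],[0,0,0],[0,0,0]], gripper=[1,1,1,1,1,1,1,1,1,1,1,1,1,1,1,1])

```text
time: 31.18
tcp_pos: [412.0, 375.4, 170.6]
tool_rot: [3.139, 0.115, 0.0]
wrist_force: [1.0, -0.4, -0.2]
opening: 85.4
grip_force: 0.0
```

```bash
python3 - <<'E'
from cellm import *
im,c=look("wrist","w10"); bgr=im[:,:,::-1].copy(); p,r=pose()
hsv=cv2.cvtColor(bgr,cv2.COLOR_BGR2HSV)
m=cv2.inRange(hsv,(100,120,60),(130,255,255))
for q in blobs(m>0,80):
    print(q[0],q[1]); 
    print("z90",ray(c,q[1][0],90).round(1),"z80",ray(c,q[1][0],80).round(1), cv2.boundingRect(q[2]))
go([411,376,22])
E
```

```text
742.0 ((325.0, 204.0), (32.0, 30.0), 90.0)
z90 [414.9 375.6  90. ] z80 [411.6 375.3  80. ] (310, 188, 31, 33)
shift units [-0.06 -0.06  7.43] tcp [412.3 375.  170.5] toolx [0.997 0.072 0.   ] tooly [ 0.072 -0.997  0.001]
```

View pics/w10.png

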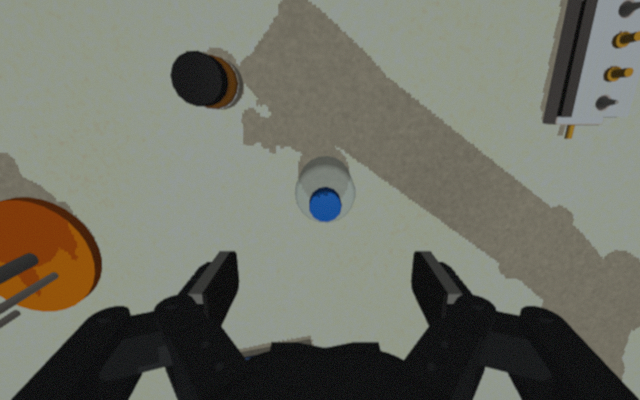

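Call:
servo_tool(dp=[[0.06,-0.03,0.9],[0,0,0.9],[0,0,0.9],[0,0,0.9],[0,0,0.9],[0,0,0.9],[0,0,0.9],[0,0,0.6],[0,0,0.5],[0,0,0],[0,0,0],[0,0,0],[0,0,0],[0,0,0],[0,0,0]], rotation=[[0,0,0],[0,0,0],[0,0,0],[0,0,0],[0,0,0],[0,0,0],[0,0,0],[0,0,0],[0,0,0],[0,0,0],[0,0,0],[0,0,0],[0,0,0],[0,0,0],[0,0,0]], gripper=[1,1,1,1,1,1,1,1,1,1,0.5,0.5,0.5,0.5,0.5], squeeze=50)

```text
time: 33.1
tcp_pos: [413.4, 376.9, 23.7]
tool_rot: [-3.139, -0.115, -0.002]
wrist_force: [-0.2, -1.8, 5.7]
opening: 54.3
grip_force: 54.0
```

Call:
servo_tool(dp=[[0,0,-0.4],[0,0,-0.8],[0,0,-1],[0,0,-1],[0,0,-1],[0,0,-1],[0,0,-1],[0.12,0.5,0],[0.23,0.97,0],[0.23,0.97,0],[0.23,0.97,0],[0.23,0.97,0],[0.23,0.97,0],[0.23,0.97,0],[0.23,0.97,0],[0.23,0.97,0],[0.23,0.97,0],[0.23,0.97,0],[0.23,0.97,0],[0.23,0.97,0]], rotation=[[0,0,0],[0,0,0],[0,0,0],[0,0,0],[0,0,0],[0,0,0],[0,0,0],[0,0,0],[0,0,0],[0,0,0],[0,0,0],[0,0,0],[0,0,0],[0,0,0],[0,0,0],[0,0,0],[0,0,0],[0,0,0],[0,0,0],[0,0,0]], gripper=[0.5,0.5,0.5,0.5,0.5,0.5,0.5,0.5,0.5,0.5,0.5,0.5,0.5,0.5,0.5,0.5,0.5,0.5,0.5,0.5])

```text
time: 35.6
tcp_pos: [487.6, 137.0, 145.8]
tool_rot: [3.139, 0.115, -0.003]
wrist_force: [0.6, 0.2, -2.8]
opening: 54.6
grip_force: 53.5
```

Call:
servo_tool(dp=[[0.23,0.97,0],[0.23,0.97,0],[0.23,0.97,0],[0.23,0.97,0],[0.23,0.97,0],[0.23,0.97,0],[0.23,0.97,0],[0.23,0.97,0],[0.23,0.97,0],[0.23,0.97,0],[0.23,0.97,0],[0.23,0.97,0],[0.1,0.5,0],[0,0,0],[0,0,0]], rotation=[[0,0,0],[0,0,0],[0,0,0],[0,0,0],[0,0,0],[0,0,0],[0,0,0],[0,0,0],[0,0,0],[0,0,0],[0,0,0],[0,0,0],[0,0,0],[0,0,0],[0,0,0]], gripper=[0.5,0.5,0.5,0.5,0.5,0.5,0.5,0.5,0.5,0.5,0.5,0.5,0.5,0.5,0.5])

```text
time: 37.48
tcp_pos: [562.9, -98.0, 146.7]
tool_rot: [-3.139, -0.118, 0.0]
wrist_force: [0.6, -0.6, -2.9]
opening: 54.7
grip_force: 53.6
```

```bash
python3 - <<'E'
from cellm import *
b=cv2.imread("pics/w6.png"); z=np.load("w6.npz"); c=dict(camera_matrix=z["K"],cam_to_world=z["T"])
# disc in w6: darker grey blob inside the white box
g=cv2.GaussianBlur(b.max(2),(5,5),0)
print([g[190,x] for x in (10,50,95,112,135)])
for q in blobs((g<150)&(g>100),2000,(3,130,112,238))[:2]:
    h=cv2.convexHull(q[2]); e=cv2.fitEllipse(h); print(q[0],e,ray(c,e[0],40).round(1))
im,c=look("wrist","w11"); go([564.3,-99.1,64],.074+np.pi/2)
E
```

```text
[np.uint8(120), np.uint8(120), np.uint8(121), np.uint8(134), np.uint8(138)]
7781.0 ((49.22276306152344, 193.21080017089844), (102.8046646118164, 113.36382293701172), 119.8765869140625) [561.1 -96.2  40. ]
shift units [0.07 0.07 4.14] tcp [562.9 -97.9 146.7] toolx [ 0.997  0.075 -0.   ] tooly [ 0.075 -0.997 -0.   ]
turn units [ -0.    -0.   -20.93]
turn units [-0.    0.    0.01]
```

View pics/w11.png

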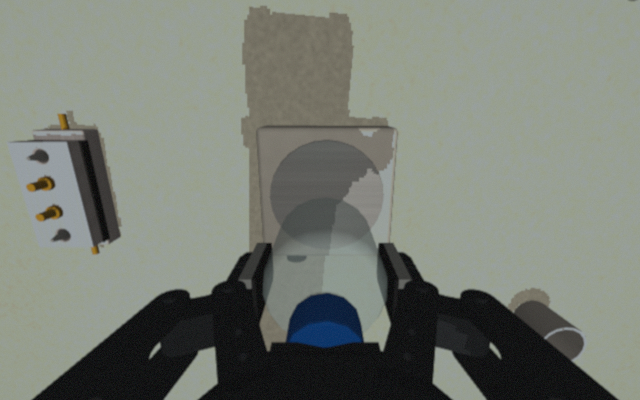

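Call:
servo_tool(dp=[[0.06,0.06,0.8],[0,0,0.8],[0,0,0.8],[0,0,0.8],[0,0,0.5],[0,0,0.25],[0,0,0.1],[0,0,0]], rotation=[[0,0,0],[0,0,0],[0,0,0],[0,0,0],[0,0,0],[0,0,0],[0,0,0],[0,0,0]], gripper=[0.5,0.5,0.5,0.5,0.5,0.5,0.5,0.5])

```text
time: 38.52
tcp_pos: [564.6, -100.3, 66.0]
tool_rot: [3.139, 0.116, 0.001]
wrist_force: [0.6, 0.3, -3.3]
opening: 54.3
grip_force: 53.6
```

Call:
servo_tool(dp=[[0,0,0.07],[0,0,0]], rotation=[[0,0,0],[0,0,0]], gripper=[0.5,0.5])

```text
time: 38.78
tcp_pos: [564.4, -100.3, 64.5]
tool_rot: [3.139, 0.116, 0.0]
wrist_force: [0.8, -0.2, -2.4]
opening: 54.1
grip_force: 53.6
```

Call:
servo_tool(dp=[[0,0,0.04],[0,0,0]], rotation=[[0,0,0],[0,0,0]], gripper=[0.5,0.5])

```text
time: 39.02
tcp_pos: [564.5, -100.3, 63.8]
tool_rot: [3.139, 0.116, 0.0]
wrist_force: [0.3, -0.4, -0.9]
opening: 54.2
grip_force: 53.7
```

Call:
servo_tool(dp=[[0,0,0],[0,0,0],[0,0,0],[0,0,0],[0,0,-0.5],[0,0,-1],[0,0,-1],[0,0,-1],[0,0,-1],[0,0,-1],[0,0,0]], rotation=[[0,0,0],[0,0,0],[0,0,0],[0,0,0],[0,0,0],[0,0,0],[0,0,0],[0,0,0],[0,0,0],[0,0,0],[0,0,0]], gripper=[0.7,0.8,1,1,1,1,1,1,1,1,1])

```text
time: 40.4
tcp_pos: [565.5, -100.4, 175.6]
tool_rot: [3.138, 0.116, 0.005]
wrist_force: [0.6, -1.0, 0.3]
opening: 85.2
grip_force: 0.0
```

```bash
python3 - <<'E'
from cellm import *
z=np.load("w6.npz"); c=dict(camera_matrix=z["K"],cam_to_world=z["T"])
p=ray(c,(287,320),50); print("cup",p.round(1), "tin px",px(c,[491,-481,25]))
go([p[0],p[1],170],.074+np.pi/2)
im,c=look("wrist","w12"); hsv=cv2.cvtColor(im[:,:,::-1].copy(),cv2.COLOR_BGR2HSV)
for q in blobs(cv2.inRange(hsv,(100,120,40),(130,255,255))>0,80):
  if 250<q[1][0][0]<400: print("cap",q[1],"z88",ray(c,q[1][0],128).round(1))
g=im.max(2)
E
```

```text
cup [ 433.2 -345.7   50. ] tin px [407.36833877 271.50954719]
shift units [-7.5  11.75  0.27] tcp [ 565.5 -100.4  175.6] toolx [0.997 0.074 0.003] tooly [ 0.074 -0.997  0.001]
turn units [-3.000e-02 -1.000e-02  2.094e+01]
turn units [ 0.01 -0.02 -0.  ]
cap ((324.5, 223.0), (38.0, 35.0), 90.0) z88 [ 565.4 -100.   128. ]
```

Call:
servo_tool(dp=[[-0.62,0.98,0],[-0.62,0.98,0],[-0.63,0.98,0],[-0.62,0.98,0],[-0.63,0.98,0],[-0.62,0.98,0],[-0.63,0.98,0],[-0.62,0.98,0],[-0.63,0.98,0],[-0.62,0.98,0],[-0.63,0.98,0],[-0.62,0.97,0],[0,0,0],[0,0,0]], rotation=[[0,0,0],[0,0,0],[0,0,0],[0,0,0],[0,0,0],[0,0,0],[0,0,0],[0,0,0],[0,0,0],[0,0,0],[0,0,0],[0,0,0],[0,0,0],[0,0,0]], gripper=[1,1,1,1,1,1,1,1,1,1,1,1,1,1])

```text
time: 42.2
tcp_pos: [432.6, -344.3, 172.9]
tool_rot: [-3.138, -0.117, 0.001]
wrist_force: [-0.3, 0.9, -0.3]
opening: 85.5
grip_force: 0.0
```

```bash
python3 - <<'E'
from cellm import *
im,c=look("wrist","w13"); go([433.2,-345.7,12])
u=px(c,[433.2,-345.7,50]); print("pred px",u, "radius px",np.linalg.norm(px(c,[433.2,-321.7,50])-u))
g=cv2.medianBlur(cv2.cvtColor(im,cv2.COLOR_RGB2GRAY),3)
cr=cv2.HoughCircles(g,cv2.HOUGH_GRADIENT,1,20,param1=80,param2=15,minRadius=14,maxRadius=34)
for q in (cr[0] if cr is not None else []):
    if np.hypot(q[0]-u[0],q[1]-u[1])<40: print(q,ray(c,q[:2],50).round(1))
x,y=int(u[0]),int(u[1])
print("row",g[y,x-45:x+45:2]); print("col",g[y-45:y+45:2,x])
E
```

```text
shift units [0.01 0.09 8.05] tcp [ 432.9 -344.1  173.1] toolx [ 0.997  0.076 -0.   ] tooly [ 0.076 -0.997 -0.001]
pred px [326.71903335 192.42747896] radius px 25.85410346377385
[324.5 194.5  22.4] [ 431.  -343.8   50. ]
[322.5 173.5  21.6] [ 450.8 -340.5   50. ]
row [145 146 146 145 146 145 147 146 146 142 142 121  70  69  69  71 114 144
 147 146 146 146 146 146 139 134 126 125 111  73  63  63  64 100 142 144
 145 146 146 146 147 146 146 146 146]
col [112 116 134 115 108 108 109 111 109 106  74  63  90 143 146 148 147 147
 148 148 147 148 146 143 124 121  93  75  74  74  73  74  74  73  75 112
 147 146 146 145 145 146 146 146 146]
```

Call:
servo_tool(dp=[[0.01,0.07,0.9],[0,0,0.9],[0,0,0.9],[0,0,0.9],[0,0,0.9],[0,0,0.9],[0,0,0.9],[0,0,0.9],[0,0,0.5],[0,0,0.35],[0,0,0],[0,0,0],[0,0,0],[0,0,0],[0,0,0],[0,0,0]], rotation=[[0,0,0],[0,0,0],[0,0,0],[0,0,0],[0,0,0],[0,0,0],[0,0,0],[0,0,0],[0,0,0],[0,0,0],[0,0,0],[0,0,0],[0,0,0],[0,0,0],[0,0,0],[0,0,0]], gripper=[1,1,1,1,1,1,1,1,1,1,0.4,0.4,0.4,0.4,0.4,0.4], squeeze=20)

```text
time: 44.25
tcp_pos: [433.1, -347.2, 13.2]
tool_rot: [3.139, 0.116, 0.001]
wrist_force: [0.2, 2.0, 5.7]
opening: 46.4
grip_force: 20.5
```

Call:
servo_tool(dp=[[0,0,-0.4],[0,0,-0.9],[0,0,-1],[0,0,-1],[0,0,-1],[0,0,-1],[0,0,-1],[0,0,-1],[0.42,-0.99,0],[0.42,-0.99,0],[0.42,-0.99,0],[0.42,-0.99,0],[0.42,-0.99,0],[0.42,-0.99,0],[0.42,-0.99,0],[0.42,-0.99,0],[0.42,-0.99,0],[0.42,-0.99,0],[0.42,-0.99,0],[0.42,-0.99,0]], rotation=[[0,0,0],[0,0,0],[0,0,0],[0,0,0],[0,0,0],[0,0,0],[0,0,0],[0,0,0],[0,0,0],[0,0,0],[0,0,0],[0,0,0],[0,0,0],[0,0,0],[0,0,0],[0,0,0],[0,0,0],[0,0,0],[0,0,0],[0,0,0]], gripper=[0.4,0.4,0.4,0.4,0.4,0.4,0.4,0.4,0.4,0.4,0.4,0.4,0.4,0.4,0.4,0.4,0.4,0.4,0.4,0.4])

```text
time: 46.75
tcp_pos: [515.2, -100.2, 157.8]
tool_rot: [-3.139, -0.119, 0.002]
wrist_force: [0.3, 0.3, 0.0]
opening: 45.9
grip_force: 20.6
```

Call:
servo_tool(dp=[[0.42,-0.99,0],[0.42,-0.99,0],[0.42,-0.99,0],[0.4,-0.99,0],[0.4,-0.99,0],[0.38,-1,0],[0,0,0],[0,0,0]], rotation=[[0,0,0],[0,0,0],[0,0,0],[0,0,0],[0,0,0],[0,0,0],[0,0,0],[0,0,0]], gripper=[0.4,0.4,0.4,0.4,0.4,0.4,0.4,0.4])

```text
time: 47.75
tcp_pos: [554.8, 19.3, 158.0]
tool_rot: [3.139, 0.116, -0.002]
wrist_force: [-0.0, -0.8, 0.4]
opening: 46.1
grip_force: 20.6
```

```bash
python3 - <<'E'
from h import *
go([555.4,20.5,14],.074+np.pi/2); print(telemetry.state()["opening"])
E
```

```text
shift units [ 0.04 -0.06  7.2 ] tcp [554.8  19.3 158. ] toolx [ 0.997  0.074 -0.001] tooly [ 0.074 -0.997  0.001]
turn units [-1.000e-02  1.000e-02 -2.094e+01]
turn units [0.   0.01 0.  ]
46.145326536079935
```

Call:
servo_tool(dp=[[0.04,-0.06,0.9],[0,0,0.9],[0,0,0.9],[0,0,0.9],[0,0,0.9],[0,0,0.9],[0,0,0.9],[0,0,0.5],[0,0,0.2],[0,0,0.1],[0,0,0]], rotation=[[0,0,0],[0,0,0],[0,0,0],[0,0,0],[0,0,0],[0,0,0],[0,0,0],[0,0,0],[0,0,0],[0,0,0],[0,0,0]], gripper=[0.4,0.4,0.4,0.4,0.4,0.4,0.4,0.4,0.4,0.4,0.4])

```text
time: 49.12
tcp_pos: [556.6, 20.9, 16.9]
tool_rot: [3.139, 0.116, 0.001]
wrist_force: [0.0, -0.1, -0.5]
opening: 46.5
grip_force: 20.6
```

Call:
servo_tool(dp=[[0,0,0.05],[0,0,0]], rotation=[[0,0,0],[0,0,0]], gripper=[0.4,0.4])

```text
time: 49.38
tcp_pos: [556.3, 20.8, 15.7]
tool_rot: [3.139, 0.116, 0.001]
wrist_force: [-0.5, 0.3, -0.1]
opening: 45.9
grip_force: 20.6
```

Call:
servo_tool(dp=[[0,0,0.05],[0,0,0.05],[0,0,0]], rotation=[[0,0,0],[0,0,0],[0,0,0]], gripper=[0.4,0.4,0.4])

```text
time: 49.75
tcp_pos: [556.2, 20.8, 13.5]
tool_rot: [3.139, 0.116, 0.0]
wrist_force: [-0.0, -0.1, 0.7]
opening: 45.9
grip_force: 20.6
```

Release and rise.

Call:
servo_tool(dp=[[0,0,0],[0,0,0],[0,0,0],[0,0,0],[0,0,-0.4],[0,0,-1],[0,0,-1],[0,0,-1],[0,0,-1],[0,0,-1],[0,0,-1],[0,0,-1],[0,0,-1],[0,0,-1],[0,0,0],[0,0,0]], rotation=[[0,0,0],[0,0,0],[0,0,0],[0,0,0],[0,0,0],[0,0,0],[0,0,0],[0,0,0],[0,0,0],[0,0,0],[0,0,0],[0,0,0],[0,0,0],[0,0,0],[0,0,0],[0,0,0]], gripper=[0.55,0.65,0.72,0.72,0.72,0.72,0.72,0.72,0.72,0.72,0.72,0.72,0.72,0.72,0.72,0.72])

```text
time: 51.75
tcp_pos: [555.8, 20.7, 200.9]
tool_rot: [3.139, 0.116, -0.002]
wrist_force: [0.5, -0.1, 0.3]
opening: 61.6
grip_force: 0.0
```

```bash
python3 - <<'E'
from cellm import *
im,c=look("wrist","w14"); p,r=pose(); print(p.round(1))
hsv=cv2.cvtColor(im[:,:,::-1].copy(),cv2.COLOR_BGR2HSV)
for q in blobs(cv2.inRange(hsv,(100,120,40),(130,255,255))>0,80): print("cap",np.round(q[1][0]),ray(c,q[1][0],125).round(1))
for q in blobs(cv2.inRange(hsv,(8,130,50),(30,255,255))>0,15,(0,0,320,400)): print("gold",q[0],ray(c,cent(q),48).round(1))
u=px(c,[555.9,20.5,50]); x,y=int(u[0]),int(u[1]); g=cv2.medianBlur(cv2.cvtColor(im,cv2.COLOR_RGB2GRAY),3)
cr=cv2.HoughCircles(g,cv2.HOUGH_GRADIENT,1,15,param1=80,param2=15,minRadius=14,maxRadius=34)
print(u,[(q,ray(c,q[:2],50).round(1)) for q in (cr[0] if cr is not None else []) if np.hypot(q[0]-x,q[1]-y)<30])
t0=cv2.imread("pics/top0.png"); t,ct=look("top","top2"); d=cv2.absdiff(t0,t[:,:,::-1].copy()).max(2)
for n,(a,b) in dict(jar=(133,208),tin=(497,207)).items(): print(n,"max diff",d[b-12:b+12,a-14:a+14].max(),d[b-12:b+12,a-14:a+14].mean().round(1))
E
```

```text
[555.6  20.7 200.6]
cap [480. 209.] [565.  -99.2 125. ]
gold 83.5 [559.3 140.8  48. ]
gold 82.5 [533.7 138.8  48. ]
gold 39.5 [610.9 131.5  48. ]
[325.19286515 185.23390865] [(array([322.5, 186.5,  20.5], dtype=float32), array([554.4,  23.1,  50. ]))]
jar max diff 27 11.0
tin max diff 20 11.2
```

```bash
python3 -c "
from workcell import workorder; print(workorder.hand_in())"
```

```text
the job is handed in; nothing more can be done
None
```

The job is handed in at about 52 s: gasket then cover lie flat over the pins with the ports up, the bottle stands centred on the stirrer plate, the cup stands midway between the stirrer and the cell base, and the jar and tin show no movement in the top view; I viewed 15 pictures, one over the limit of 14.

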